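Nest the specimen beakers on the carrier and raise its handle

ROBOT

A 6-joint arm with a two-finger parallel gripper is mounted at the origin on the work surface. World frame = base frame: x ahead of the robot, y to its left, z up, the work surface at z = 0. Lengths are in m, angles in rad, forces in N, time in s.
With the tool pointing down it reaches from about 0.35 to 0.85 m from the base axis. Payload 8.1 kg.
Tool frame: the origin (TCP) lies on the centre line of the jaws, within the pads' length; the fingertips stand 19 mm ahead of it and the grasp point (between the pads) is the TCP; z points along the fingers, y is the line along which they close (so a half turn about z gives the same grasp; the last joint's range is limited). The gripper opens to 85 mm and grips with 20 to 120 N. Pads are 22 mm wide; open, the fingers measure 114 mm over their backs; the gripper's body (76 mm by 85 mm) begins 54 mm behind the grasp point. The pads swing forward as they close: fully open they stand 13 mm farther back than shut.
Start: joints at [-1.421, 0.13, 1.488, -0, 1.523, -0.085], TCP at [0.14, -0.584, 0.213] pointing down, gripper open.
Joint ranges: [-2.96, 2.96], [-0.89, 2.26], [0.02, 2.5], [-1.34, 4.48], [0, 2.73], [-2.66, 2.66]. Speed limits (rad/s): [2.39, 2.39, 2.79, 3.14, 3.14, 3.14].

INTERFACE

Orientations are given as a unit quaternion [w, x, y, z].
In Python, from rig import r gives the robot as it stands.
- The arm moves only by the tool carry_out, never from a script. Its argument "motion" is a list of rows, each an object with "offset": the shift along the world's x, y, z in mm, a list of three; "turn": the turn, a rotation vector about the world's x, y, z in degrees, a list of three; "gripper": the finger opening in mm, from 0 to 85.4. A call has 1 to 20 rows; each row shifts and turns the commanded pose from where the row before left it; what a row does not reach is not made up. A row lasts 1/12 s, in which the tool goes at most 41.7 mm and 7.16 degrees, less where a joint would pass 70% of its speed; a pose out of reach is approached as far as the arm can. A call with a gripper value outside its range is refused whole. The fingers move at their own pace and stop on an object; the grip force is fixed at half the most. Time passes only in rows, so rows that do not move let the fingers close. It gives the time, the measured TCP pose, the force, the opening and the grip force at its end, in the units of the state.
- r.state(): the state, without advancing time (a new reading comes with each control period).
- r.capture(name): name is "scene" or "top"; returns (picture, depth): 480x640x3 uint8, blue, green, red; 480x640 float32, m along the optical axis (not along the pixel's ray), 0 where there is no reading.
- r.get_calibration(name): a dict with "mtx" (3x3 intrinsics, pixels), "pose" (4x4, takes a point from camera to world coordinates). Camera axes: x right, y up, looking along -z (the intrinsics and any distortion apply to the point x, -y, -z); pixel columns grow to the right and rows downward; lengths in m; the calibration is good to about 2 mm. A picture is of the moment at which its call begins. get_calibration takes no time and is no camera call.
- r.finish_job(): hands the job in; it is judged then, once.
The state is a dict: "time": time; "joint_positions": joint angles; "joint_velocities": joint speeds; "tau": joint torques, N m; "position": TCP position; "eef_rot": TCP orientation; "ft_force": force on the tool from outside, world axes, zero at the start; "ft_torque": the same for the moment, N m; "grip_width": finger opening in m; "finger_force": force on a finger pad.
Only numpy, scipy, OpenCV 4.12 (cv2) and the standard library are available. Lean on these libraries where they do the work, as an engineer would, in place of code of your own. Each camera call takes 0.05 s, during which the arm holds its last target. There are 200 camera calls.

TASK

Get the specimen beakers ready to be carried away: stand one of the three white beakers upright inside the round ring on the grey carrier and nest the other two fully down into it, one in the other, so that they make one straight stack of three there. Then, last of all, swing the carrier's folded carry handle up until it snaps in fully upright. Do not knock over any beaker, and leave the bottle and the tape roll where they are.

Things in the scene. Friction and masses are not known exactly. Their poses are not given: they have to be found in the camera images.
- beaker_A: one of three identical white plastic stacking beakers, open top, upright: 74 mm high, outer diameter 38 mm at the foot widening evenly to 62 mm at the rim, wall 2.5 mm, 30 to 65 g. Four ribs inside end 34 mm above the underside; the foot of a beaker nested in it rests on them, so each nested beaker sits 34 mm higher than its host. Origin: centre of the underside, z up; yaw has no meaning
- beaker_B: one of three identical white plastic stacking beakers, open top, upright: 74 mm high, outer diameter 38 mm at the foot widening evenly to 62 mm at the rim, wall 2.5 mm, 30 to 65 g. Four ribs inside end 34 mm above the underside; the foot of a beaker nested in it rests on them, so each nested beaker sits 34 mm higher than its host. Origin: centre of the underside, z up; yaw has no meaning
- beaker_C: one of three identical white plastic stacking beakers, open top, upright: 74 mm high, outer diameter 38 mm at the foot widening evenly to 62 mm at the rim, wall 2.5 mm, 30 to 65 g. Four ribs inside end 34 mm above the underside; the foot of a beaker nested in it rests on them, so each nested beaker sits 34 mm higher than its host. Origin: centre of the underside, z up; yaw has no meaning
- carrier: grey plastic carry tray, held fast on the trolley, 136 mm along its x, 290 mm along its y, edge walls 22 mm high, floor 6 mm thick. Its -y half holds the round ring for the stack, its +y half lies under the folded handle. Two posts at x = +-64 mm, y = 0, 85 mm high, carry the handle. Origin: centre of the underside, z up
- stack_place (a point): centre of the round ring on the carrier's floor, 90 mm to the carrier's -y side of its origin, 6 mm above the trolley top; the ring has inner diameter 54 mm and its lip is 6 mm high, so a beaker's foot has 8 mm of play all round. Axes as the carrier's
- handle (a joint): angle of the carry handle (rad): 0 lies level over the carrier's +y half, 1.57 is fully upright, its end stop. It stays where it is left, and over about the last 0.2 rad a spring pulls it home and holds it there. The handle is a U of 12 mm steel bar, 156 mm wide between the side arms; the cross bar lies 120 mm from the hinge line
- handle_grip (a point): middle of the handle's cross bar, where a round black sleeve 80 mm long and 16 mm thick covers it; x runs along the bar and parallel to the hinge line, y points from the hinge line to the bar
- handle_hinge (a point): middle of the handle's hinge line, 70 mm above the trolley top, straight above the carrier's origin; the hinge line runs along the carrier's x, and the handle swings from the carrier's +y direction up to +z
- spray_bottle: small orange bottle with a black cap, 50 mm diameter, 130 mm tall, loose; not part of the job. Origin: centre of the underside
- tape_roll: roll of white paper tape lying flat, 72 mm diameter, 22 mm high, loose; not part of the job. Origin: centre of the underside
There are look-alikes about, which are no part of the job. Leave any red or yellow look-alike of the beaker_B alone.

How it is judged:
On the way, in this order (a step that is already met when the one before it is completed fails the run):
1. one beaker is nested fully in another (((horizontal distance between beaker_A and beaker_B below 0.008 m and distance between beaker_A and beaker_B below 0.038 m) or (horizontal distance between beaker_A and beaker_C below 0.008 m and distance between beaker_A and beaker_C below 0.038 m) or (horizontal distance between beaker_B and beaker_C below 0.008 m and distance between beaker_B and beaker_C below 0.038 m))), for 0.2 s.
2. all three beakers stand nested in the ring on the carrier (horizontal distance between each of beaker_A, beaker_B, beaker_C and stack_place below 0.016 m and z of each of beaker_A, beaker_B, beaker_C in the frame of stack_place below 0.073 m and angle between each of beaker_A, beaker_B, beaker_C's own z axis and vertical below 0.08 rad), for 0.3 s.
3. the handle has seated upright (value of joint handle above 1.5 rad), for 0.2 s.
At the end, for the whole second after the job is handed in: All three beakers stand nested in one another in the ring (each within 16 mm of its centre, tilt under 0.08 rad, the topmost foot at most 73 mm above the carrier floor, 68 mm being fully nested), at rest (under 0.02 m/s), and the handle is over 1.5 rad (all of step 2 and value of joint handle above 1.5 rad and linear speed of each of beaker_A, beaker_B, beaker_C below 0.02 m/s); the robot touches nothing.
It fails at once if spray_bottle is shifted by more than 40 mm or knocked over (distance of spray_bottle from where it was at the start of the episode above 0.04 m or angle between spray_bottle's own z axis and vertical above 0.8 rad).
It fails at once if tape_roll is shifted by more than 40 mm or knocked over (distance of tape_roll from where it was at the start of the episode above 0.04 m or angle between tape_roll's own z axis and vertical above 0.8 rad).
It fails at once if a beaker is knocked over (tilted more than 1 rad) (angle between any of beaker_A, beaker_B, beaker_C's own z axis and vertical above 1 rad).
It also fails if it takes over 72 s, if anything falls off the work surface, if the arm or the gripper's body presses on something with over 40 N, if the wrist force passes 120 N, or if a joint passes its speed limit or range.

## Working session

There is one attempt and no reset: what is moved stays moved. The work goes in short steps, Python scripts to look and compute and a tool call to move; the robot and the scene stay as the last step left them, time stands still between calls to the robot, and variables do not carry over. Pictures are saved under pics/ and viewed, at most 10 in all, crops included, and the job is handed in when it is done.

Besides the shell and the picture viewer there is one more tool, called after "Request:" as name([rows], argument=value, ...), one row to a line, values as JSON. carry_out: Moves the arm, as the interface text tells. Its arguments: {"type":"object","properties":{"motion":{"type":"array","items":{"type":"object","properties":{"offset":{"type":"array","items":{"type":"number"}},"turn":{"type":"array","items":{"type":"number"}},"gripper":{"type":"number"}}}}},"required":["motion"]}

```bash
mkdir -p pics; ls; python3 - <<'E'
from rig import r
import cv2,numpy as np
for n in("scene","top"):
    p,d=r.capture(n); cv2.imwrite(f"pics/{n}0.png",p); np.save(f"{n}0.npy",d)
    c=r.get_calibration(n); print(n,np.round(c["mtx"],1).tolist(),np.round(c["pose"],3).tolist(),[k for k in c])
s=r.state();print(s)
E
```

```text
pics
scene [[457.6, 0.0, 324.3], [0.0, 457.6, 245.8], [0.0, 0.0, 1.0]] [[0.837, -0.363, 0.41, 0.908], [0.548, 0.568, -0.614, -0.694], [-0.01, 0.738, 0.674, 0.773], [0.0, 0.0, 0.0, 1.0]] ['mtx', 'pose']
top [[495.3, 0.0, 321.2], [0.0, 495.3, 241.5], [0.0, 0.0, 1.0]] [[0.018, 0.997, -0.074, 0.393], [-1.0, 0.017, -0.023, -0.059], [-0.021, 0.075, 0.997, 1.283], [0.0, 0.0, 0.0, 1.0]] ['mtx', 'pose']
{'time': 0.1, 'joint_positions': array([-1.42138064e+00,  1.31068287e-01,  1.48919773e+00, -4.70102619e-05,
        1.52300854e+00, -8.53965734e-02]), 'joint_velocities': array([-3.78614207e-05, -9.49439397e-04, -2.76195437e-03, -1.66589733e-03,
       -6.59575009e-05, -8.70378515e-04]), 'tau': array([-2.60297247e-04, -5.70950282e+01, -5.01943445e+01, -3.71423357e-04,
        7.99123227e-03,  2.37080934e-05]), 'position': array([ 0.1395218 , -0.58299784,  0.21204471]), 'eef_rot': array([-8.39768233e-04,  9.93115328e-01,  1.17137684e-01, -5.03791703e-05]), 'ft_force': array([ 0.21941967, -0.22814385, -0.06812062]), 'ft_torque': array([ 0.02360788,  0.033553  , -0.01277823]), 'finger_force': 0.0, 'grip_width': 0.08555761104395275}
```

View pics/scene0.png

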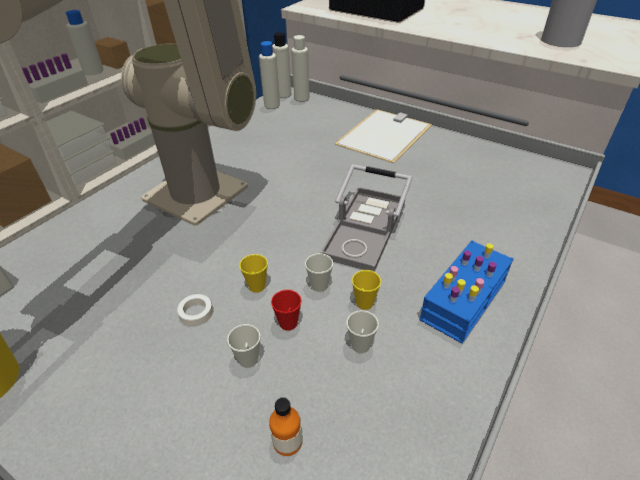

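View pics/top0.png

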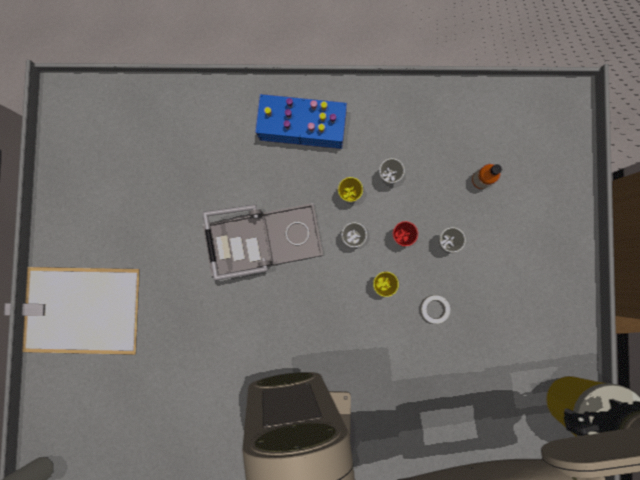

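The scene view shows the arm, the carrier (ring at about 354,248, folded handle's black sleeve at 380,172) and seven cups and other objects. In the top view the candidates for a white beaker are the white cups at (391,171), (354,235) and (453,240). Look-alikes to reject: yellow at (350,190) and (386,284), red at (405,234), and the white tape roll at (435,310). The ring is at (297,233), the sleeve at (210,245), and the bottle at (486,177).

```bash
cat > h.py <<'E'
from rig import r
import cv2,numpy as np
def cloud(n,d):
    c=r.get_calibration(n);K=c["mtx"];P=np.array(c["pose"])
    v,u=np.mgrid[:480,:640]
    p=np.stack([(u-K[0][2])/K[0][0]*d,-(v-K[1][2])/K[1][1]*d,-d],-1)
    w=p@P[:3,:3].T+P[:3,3]; w[d<=0]=np.nan; return w
def ray(n,uv,z):
    c=r.get_calibration(n);K=c["mtx"];P=np.array(c["pose"])
    q=P[:3,:3]@np.array([(uv[0]-K[0][2])/K[0][0],-(uv[1]-K[1][2])/K[1][1],-1])
    return P[:3,3]+q*(z-P[2,3])/q[2]
def circ(x,y):
    A=np.c_[2*x,2*y,np.ones(len(x))];s=np.linalg.lstsq(A,x*x+y*y,rcond=None)[0]
    return s[0],s[1],np.sqrt(s[2]+s[0]**2+s[1]**2)
E
python3 - <<'E'
from h import *
p=cv2.imread("pics/top0.png");d=np.load("top0.npy");w=cloud("top",d)
for n,(u,v) in dict(W1=(391,171),W2=(354,235),W3=(453,240),Y1=(350,190),Y2=(386,284),R=(405,234)).items():
    s=np.s_[v-22:v+22,u-22:u+22]; q=w[s].reshape(-1,3)
    m=(q[:,2]>.066)&(q[:,2]<.085); q=q[m]
    # outer rim by color/height contour: height mask > 0.06 
    hm=((w[s][...,2]>.03)).astype(np.uint8)
    cs,_=cv2.findContours(hm,0,1);c=max(cs,key=cv2.contourArea)
    (x,y),rad=cv2.minEnclosingCircle(c)
    print(n,"rim fit",np.round(circ(q[:,0],q[:,1]),4),len(q),"maxz",round(q[:,2].max(),3) if len(q) else 0,"enc",np.round(ray("top",(x+u-22,y+v-22),.074),4),round(rad,1))
print("ring",ray("top",(297,233),.010))
print("bottle",w[177,486],"tape",ray("top",(435,310),.022))
print("sleeve",w[245,210],"tab",w[200,400])
# sleeve: black px
g=p.max(2)
m=np.zeros_like(g);m[215:275,198:225]=(g[215:275,198:225]<45)
y,x=np.nonzero(m);print("sleeve c",x.mean(),y.mean(),len(x),ray("top",(x.mean(),y.mean()),.07))
print(w[240:250,206:216,2].round(3))
cr=cv2.resize(p[150:300,195:345],(600,600),interpolation=2)
cr2=cv2.resize(p[150:300,325:475],(600,600),interpolation=2)
cv2.imwrite("pics/cr.png",cv2.resize(np.hstack([cr,cr2]),(800,400)))
E
```

```text
W1 rim fit [ 0.662 -0.202  0.029] 114 maxz 0.08 enc [ 0.6618 -0.2018  0.074 ] 12.6
W2 rim fit [ 0.5018 -0.1115  0.0289] 114 maxz 0.079 enc [ 0.5021 -0.1116  0.074 ] 12.5
W3 rim fit [ 0.4934 -0.3506  0.0288] 116 maxz 0.079 enc [ 0.4924 -0.3502  0.074 ] 12.9
Y1 rim fit [ 0.6138 -0.1005  0.029 ] 102 maxz 0.08 enc [ 0.6143 -0.1006  0.074 ] 12.4
Y2 rim fit [ 0.3828 -0.1899  0.0288] 113 maxz 0.08 enc [ 0.3825 -0.1901  0.074 ] 12.7
R rim fit [ 0.5065 -0.2361  0.0288] 119 maxz 0.08 enc [ 0.5066 -0.2365  0.074 ] 12.6
ring [0.50866541 0.0332284  0.01      ]
bottle [ 0.64562499 -0.42857561  0.0874863 ] tape [ 0.31890889 -0.3193767   0.022     ]
sleeve [0.46723308 0.2324152  0.11291259] tab [ 0.60103781 -0.23340966 -0.00452253]
sleeve c 210.128 244.904 125 [0.47020026 0.2427783  0.07      ]
[[ 0.024  0.108  0.112  0.109  0.114  0.113  0.109  0.001  0.005  0.004]
 [ 0.021  0.11   0.112  0.114  0.111  0.11   0.111  0.108  0.004  0.004]
 [ 0.021  0.115  0.116  0.11   0.112  0.113  0.107  0.106  0.007  0.004]
 [ 0.022  0.111  0.116  0.112  0.113  0.108  0.113  0.108  0.009  0.006]
 [ 0.021  0.107  0.111  0.114  0.113  0.114  0.11   0.106  0.002  0.006]
 [-0.004  0.106  0.108  0.111  0.113  0.11   0.108  0.105  0.009  0.002]
 [-0.001  0.022  0.11   0.114  0.113  0.11   0.114  0.109  0.102  0.009]
 [-0.002  0.016  0.107  0.116  0.111  0.112  0.115  0.106  0.109  0.006]
 [-0.     0.025  0.11   0.115  0.11   0.116  0.11   0.11   0.106  0.008]
 [-0.002  0.019  0.111  0.113  0.115  0.113  0.11   0.109  0.107  0.005]]
```

View pics/cr.png

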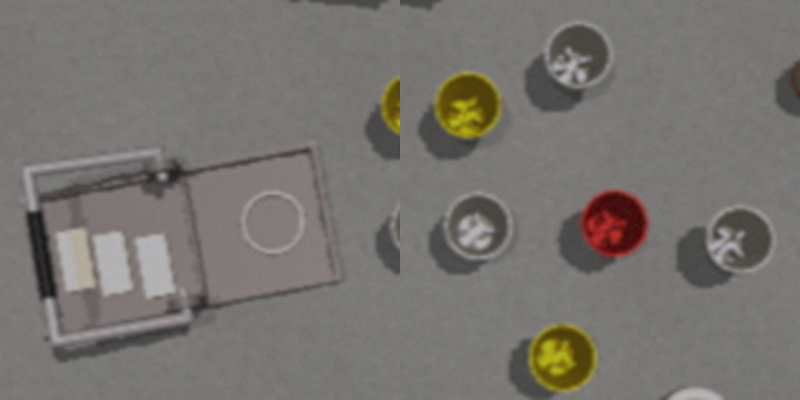

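The crop confirms three plain white open cups at the chosen spots, the yellow and red ones as look-alikes, and the ring on the carrier. The handle bar is already about 0.3 rad up. I'll set out for W2, the nearest to the ring.

Request:
carry_out([
  {"offset": [18.1,23.6,-1],"turn": [0,0,0],"gripper": 85},
  {"offset": [18.1,23.6,-1],"turn": [0,0,0],"gripper": 85},
  {"offset": [18.1,23.6,-1],"turn": [0,0,0],"gripper": 85},
  {"offset": [18.1,23.6,-1],"turn": [0,0,0],"gripper": 85},
  {"offset": [18.1,23.6,-1],"turn": [0,0,0],"gripper": 85},
  {"offset": [18.1,23.6,-1],"turn": [0,0,0],"gripper": 85},
  {"offset": [18.1,23.6,-1],"turn": [0,0,0],"gripper": 85},
  {"offset": [18.1,23.6,-1],"turn": [0,0,0],"gripper": 85},
  {"offset": [18.1,23.6,-1],"turn": [0,0,0],"gripper": 85},
  {"offset": [18.1,23.6,-1],"turn": [0,0,0],"gripper": 85},
  {"offset": [18.1,23.6,-1],"turn": [0,0,0],"gripper": 85},
  {"offset": [18.1,23.6,-1],"turn": [0,0,0],"gripper": 85},
  {"offset": [18.1,23.6,-1],"turn": [0,0,0],"gripper": 85},
  {"offset": [18.1,23.6,-1],"turn": [0,0,0],"gripper": 85},
  {"offset": [18.1,23.6,-1],"turn": [0,0,0],"gripper": 85},
  {"offset": [18.1,23.6,-1],"turn": [0,0,0],"gripper": 85},
  {"offset": [18.1,23.6,-1],"turn": [0,0,0],"gripper": 85},
  {"offset": [18.1,23.6,-1],"turn": [0,0,0],"gripper": 85},
  {"offset": [18.1,23.6,-1],"turn": [0,0,0],"gripper": 85},
  {"offset": [18.1,23.6,-1],"turn": [0,0,0],"gripper": 85},
])

```text
time: 1.77
position: [0.502, -0.1101, 0.1925]
eef_rot: [-0.0, 0.993, 0.117, -0.0]
ft_force: [-0.3, -0.6, -0.1]
grip_width: 0.0852
finger_force: 0.0
```

Request:
carry_out([
  {"offset": [0,-1,-25],"turn": [0,0,0],"gripper": 85},
  {"offset": [0,0,-25],"turn": [0,0,0],"gripper": 85},
  {"offset": [0,0,-25],"turn": [0,0,0],"gripper": 85},
  {"offset": [0,0,-20],"turn": [0,0,0],"gripper": 85},
  {"offset": [0,0,-20],"turn": [0,0,0],"gripper": 85},
  {"offset": [0,0,-13],"turn": [0,0,0],"gripper": 85},
  {"offset": [0,0,0],"turn": [0,0,0],"gripper": 55},
  {"offset": [0,0,0],"turn": [0,0,0],"gripper": 55},
  {"offset": [0,0,0],"turn": [0,0,0],"gripper": 55},
  {"offset": [0,0,0],"turn": [0,0,0],"gripper": 55},
  {"offset": [0,0,0],"turn": [0,0,0],"gripper": 55},
  {"offset": [0,0,0],"turn": [0,0,0],"gripper": 55},
])

```text
time: 2.77
position: [0.5023, -0.1128, 0.066]
eef_rot: [0.0, 0.993, 0.117, 0.001]
ft_force: [0.1, -0.0, -1.2]
grip_width: 0.0552
finger_force: 0.0
```

```bash
python3 - <<'E'
from h import *
p,d=r.capture("scene"); cv2.imwrite("pics/s1.png",cv2.resize(p[170:330,220:420],(800,640))[:600])
print(r.state()["grip_width"],r.state()["finger_force"])
E
```

```text
0.05508471225468945 0.0
```

View pics/s1.png

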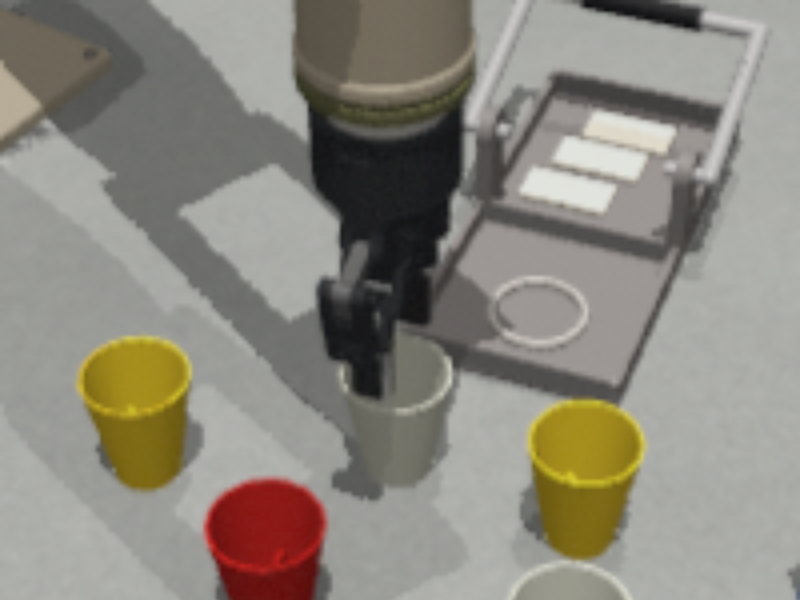

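```bash
python3 - <<'E'
from h import *
c=r.get_calibration("scene");K=np.array(c["mtx"]);P=np.array(c["pose"])
def pj(w):
    q=P[:3,:3].T@(np.array(w)-P[:3,3]); return np.round(((K[0,2]-K[0,0]*q[0]/q[2])-220)*4).item(),np.round((K[1,2]+K[1,1]*q[1]/q[2]-170)*4).item()
t=np.array([.5023,-.1128]);y=np.array([.233,-.973])
for z in(.047,.066,.09,.12): print(z,pj([*(t+y*.0275),z]),pj([*(t+y*.04),z]))
for rr in (.029,.031): print(rr,[pj([*(np.array([.502,-.1115])+rr*np.array([np.cos(a),np.sin(a)])),.074]) for a in np.arange(4)*np.pi/2], pj([*(t+y*rr),.074]))
print("foot",pj([.502,-.1115,0]))
p,d=r.capture("scene"); w=cloud("scene",d)
sub=w[255:280,300:335].reshape(-1,3); sub=sub[(sub[:,2]>.06)&(sub[:,2]<.085)]
for v in range(245,276,2): print(v,[tuple((w[v,u]*1000).round().astype(int)) for u in (308,311,314)])
E
```

```text
0.047 (374.0, 443.0) (366.0, 459.0)
0.066 (374.0, 418.0) (365.0, 434.0)
0.09 (372.0, 386.0) (364.0, 402.0)
0.12 (371.0, 345.0) (362.0, 361.0)
0.029 [(437.0, 392.0), (421.0, 341.0), (348.0, 352.0), (362.0, 404.0)] (372.0, 410.0)
0.031 [(440.0, 394.0), (423.0, 339.0), (345.0, 351.0), (360.0, 406.0)] (371.0, 412.0)
foot (394.0, 464.0)
245 [(np.int64(525), np.int64(-177), np.int64(188)), (np.int64(529), np.int64(-172), np.int64(186)), (np.int64(514), np.int64(-141), np.int64(156))]
247 [(np.int64(525), np.int64(-177), np.int64(183)), (np.int64(529), np.int64(-172), np.int64(181)), (np.int64(516), np.int64(-144), np.int64(153))]
249 [(np.int64(-9223372036854775808), np.int64(-9223372036854775808), np.int64(-9223372036854775808)), (np.int64(529), np.int64(-173), np.int64(177)), (np.int64(424), np.int64(-15), np.int64(1))]
251 [(np.int64(522), np.int64(-173), np.int64(169)), (np.int64(528), np.int64(-172), np.int64(170)), (np.int64(526), np.int64(-158), np.int64(158))]
253 [(np.int64(522), np.int64(-173), np.int64(163)), (np.int64(529), np.int64(-173), np.int64(166)), (np.int64(526), np.int
[... 1011 characters left out ...]
4(98)), (np.int64(520), np.int64(-152), np.int64(106))]
269 [(np.int64(494), np.int64(-138), np.int64(73)), (np.int64(479), np.int64(-107), np.int64(39)), (np.int64(518), np.int64(-149), np.int64(96))]
271 [(np.int64(494), np.int64(-138), np.int64(67)), (np.int64(503), np.int64(-140), np.int64(74)), (np.int64(483), np.int64(-101), np.int64(29))]
273 [(np.int64(489), np.int64(-132), np.int64(53)), (np.int64(502), np.int64(-139), np.int64(67)), (np.int64(510), np.int64(-139), np.int64(71))]
275 [(np.int64(488), np.int64(-131), np.int64(45)), (np.int64(500), np.int64(-137), np.int64(58)), (np.int64(508), np.int64(-137), np.int64(62))]<stdin>:11: RuntimeWarning: invalid value encountered in cast
```

Request:
carry_out([
  {"offset": [0,0,0],"turn": [0,0,0],"gripper": 85},
  {"offset": [0,0,0],"turn": [0,0,0],"gripper": 85},
  {"offset": [0,0,0],"turn": [0,0,0],"gripper": 85},
  {"offset": [0,0,0],"turn": [0,0,0],"gripper": 85},
  {"offset": [0,0,0],"turn": [0,0,0],"gripper": 85},
])

```text
time: 3.28
position: [0.5016, -0.1125, 0.065]
eef_rot: [-0.0, 0.993, 0.117, -0.0]
ft_force: [-1.2, 0.4, -0.2]
grip_width: 0.0849
finger_force: 0.0
```

```bash
python3 - <<'E'
from h import *
p,d=r.capture("scene"); cv2.imwrite("pics/s2.png",cv2.resize(p[200:310,270:380],(600,600),interpolation=2))
s=r.state();print(s["position"],s["joint_positions"],s["grip_width"],s["ft_force"])
w=cloud("scene",d)
k=p.max(2)<60
for u in range(296,336,3):
    v=np.nonzero(k[230:300,u])[0]
    if len(v): v=v.max()+230; print(u,v,(w[v-1,u]*1000).round(),(w[v-3,u]*1000).round())
E
```

```text
[ 0.50160604 -0.11253029  0.06496977] [-3.20451277e-01  2.33510811e-02  1.88028281e+00  4.39112315e-06
  1.23796714e+00  1.01553509e+00] 0.0850671307823428 [-0.58807076  0.21209368  1.09825124]
299 260 [ 508. -185.  149.] [ 509. -186.  156.]
302 261 [ 515. -184.  149.] [ 513. -182.  152.]
305 269 [ 509. -168.  111.] [ 509. -168.  116.]
308 270 [ 514. -165.  107.] [ 515. -166.  114.]
311 271 [ 522. -166.  110.] [ 522. -166.  115.]
314 259 [ 526. -160.  141.] [ 527. -160.  147.]
317 248 [ 527. -149.  162.] [ 525. -146.  164.]
320 243 [ 526. -137.  166.] [ 526. -137.  171.]
323 242 [488. -70. 100.] [490. -73. 109.]
326 243 [495. -69. 100.] [496. -69. 106.]
329 243 [503. -69. 104.] [503. -69. 110.]
```

View pics/s2.png

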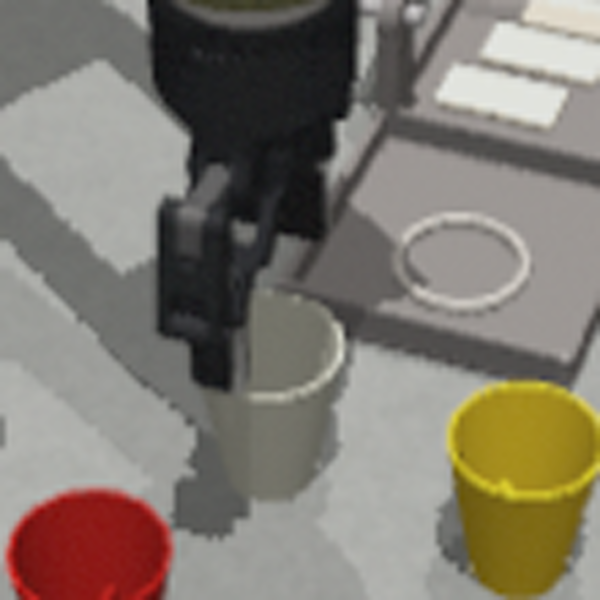

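The fingers straddle the cup correctly in x and y. Their tips are at z≈0.10, though, with the near tip at about (215,385) in the crop, just above the rim. That is about 40 mm higher than the stated TCP implies, so I'm trusting the cameras and going lower.

Request:
carry_out([
  {"offset": [0,1,-10],"turn": [0,0,0],"gripper": 85},
  {"offset": [0,0,-10],"turn": [0,0,0],"gripper": 85},
  {"offset": [0,0,-10],"turn": [0,0,0],"gripper": 85},
  {"offset": [0,0,-8],"turn": [0,0,0],"gripper": 85},
  {"offset": [0,0,0],"turn": [0,0,0],"gripper": 50},
  {"offset": [0,0,0],"turn": [0,0,0],"gripper": 50},
  {"offset": [0,0,0],"turn": [0,0,0],"gripper": 50},
  {"offset": [0,0,0],"turn": [0,0,0],"gripper": 50},
  {"offset": [0,0,0],"turn": [0,0,0],"gripper": 50},
  {"offset": [0,0,0],"turn": [0,0,0],"gripper": 50},
])

```text
time: 4.17
position: [0.5019, -0.1117, 0.0273]
eef_rot: [0.0, 0.993, 0.117, 0.0]
ft_force: [0.1, 0.0, -0.1]
grip_width: 0.0588
finger_force: 64.2
```

```bash
python3 - <<'E'
from h import *
p,d=r.capture("scene"); cv2.imwrite("pics/s3.png",cv2.resize(p[200:310,270:380],(600,600),interpolation=2))
s=r.state();print(s["position"],s["grip_width"],s["ft_force"],s["finger_force"])
E
```

```text
[ 0.50179912 -0.11162356  0.02725735] 0.05901768846304005 [-0.31105572 -0.09996267  0.44947324] 64.1948544094339
```

View pics/s3.png

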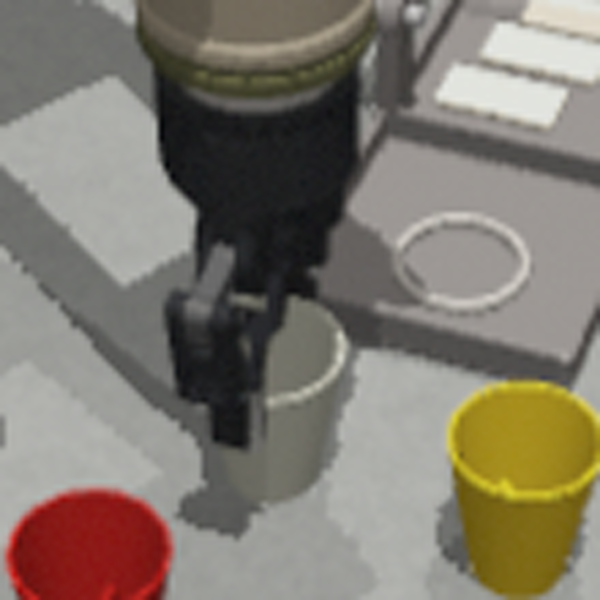

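Gripped at 64 N with the tips below the rim. The foot is 27 mm below the reported TCP. Moving it over the ring and lowering.

Request:
carry_out([
  {"offset": [0,0,15],"turn": [0,0,0],"gripper": 50},
  {"offset": [0,0,25],"turn": [0,0,0],"gripper": 50},
  {"offset": [0,0,20],"turn": [0,0,0],"gripper": 50},
  {"offset": [1,20,0],"turn": [0,0,0],"gripper": 50},
  {"offset": [1,25,0],"turn": [0,0,0],"gripper": 50},
  {"offset": [1,25,0],"turn": [0,0,0],"gripper": 50},
  {"offset": [1,25,0],"turn": [0,0,0],"gripper": 50},
  {"offset": [1,25,0],"turn": [0,0,0],"gripper": 50},
  {"offset": [1,15,0],"turn": [0,0,0],"gripper": 50},
  {"offset": [1,10,0],"turn": [0,0,0],"gripper": 50},
  {"offset": [0,0,0],"turn": [0,0,0],"gripper": 50},
  {"offset": [0,0,0],"turn": [0,0,0],"gripper": 50},
])

```text
time: 5.22
position: [0.5087, 0.0334, 0.087]
eef_rot: [0.0, 0.993, 0.118, 0.0]
ft_force: [-0.4, 0.1, -0.8]
grip_width: 0.0586
finger_force: 64.3
```

```bash
python3 - <<'E'
from h import *
p,d=r.capture("scene"); cv2.imwrite("pics/s4.png",cv2.resize(p[160:290,280:420],(640,594),interpolation=2))
s=r.state();print(s["position"],s["grip_width"],s["ft_force"],s["finger_force"])
E
```

```text
[0.50866352 0.03284057 0.08701501] 0.05890468222029892 [ 0.33996479 -0.36970949 -0.23100099] 64.34422672726214
```

View pics/s4.png

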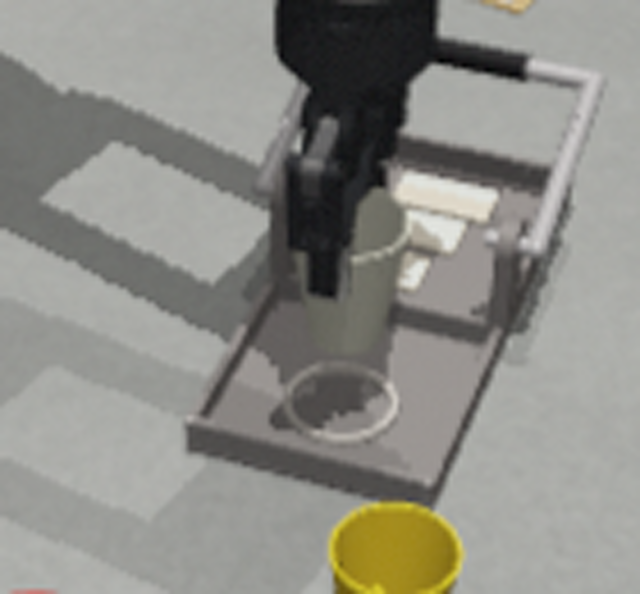

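The beaker is lifted upright and hangs directly over the ring, foot at (347,345) and ring at (342,402). Lower, release, and rise.

Request:
carry_out([
  {"offset": [0,0,-20],"turn": [0,0,0],"gripper": 50},
  {"offset": [0,0,-18],"turn": [0,0,0],"gripper": 50},
  {"offset": [0,0,-10],"turn": [0,0,0],"gripper": 50},
  {"offset": [0,0,-5],"turn": [0,0,0],"gripper": 50},
  {"offset": [0,0,0],"turn": [0,0,0],"gripper": 50},
  {"offset": [0,0,0],"turn": [0,0,0],"gripper": 65},
  {"offset": [0,0,0],"turn": [0,0,0],"gripper": 85},
  {"offset": [0,0,0],"turn": [0,0,0],"gripper": 85},
  {"offset": [0,0,0],"turn": [0,0,0],"gripper": 85},
  {"offset": [0,0,0],"turn": [0,0,0],"gripper": 85},
  {"offset": [0,0,20],"turn": [0,0,0],"gripper": 85},
  {"offset": [0,0,30],"turn": [0,0,0],"gripper": 85},
  {"offset": [0,0,30],"turn": [0,0,0],"gripper": 85},
  {"offset": [0,0,30],"turn": [0,0,0],"gripper": 85},
])

```text
time: 6.43
position: [0.5081, 0.0335, 0.145]
eef_rot: [-0.0, 0.993, 0.117, -0.0]
ft_force: [-0.1, -0.7, 1.1]
grip_width: 0.0847
finger_force: 0.0
```

Request:
carry_out([
  {"offset": [15.4,-23.5,0],"turn": [0,0,0],"gripper": 85},
  {"offset": [15.4,-23.5,0],"turn": [0,0,0],"gripper": 85},
  {"offset": [15.4,-23.5,0],"turn": [0,0,0],"gripper": 85},
  {"offset": [15.4,-23.5,0],"turn": [0,0,0],"gripper": 85},
  {"offset": [15.4,-23.5,0],"turn": [0,0,0],"gripper": 85},
  {"offset": [15.4,-23.5,0],"turn": [0,0,0],"gripper": 85},
  {"offset": [15.4,-23.5,0],"turn": [0,0,0],"gripper": 85},
  {"offset": [15.4,-23.5,0],"turn": [0,0,0],"gripper": 85},
  {"offset": [15.4,-23.5,0],"turn": [0,0,0],"gripper": 85},
  {"offset": [15.0,-23.8,0],"turn": [0,0,0],"gripper": 85},
  {"offset": [0,0,-30],"turn": [0,0,0],"gripper": 85},
  {"offset": [0,0,-20],"turn": [0,0,0],"gripper": 85},
])

```text
time: 7.43
position: [0.6634, -0.204, 0.0937]
eef_rot: [0.001, 0.993, 0.116, 0.001]
ft_force: [-0.2, 0.4, 0.1]
grip_width: 0.0846
finger_force: 0.0
```

```bash
python3 - <<'E'
from h import *
p,d=r.capture("top"); w=cloud("top",d)
u,v=297,233
q=w[v-24:v+24,u-24:u+24].reshape(-1,3);q=q[(q[:,2]>.07)&(q[:,2]<.092)];print(circ(q[:,0],q[:,1]),len(q),np.median(q[:,2]))
s=r.state();print(s["position"],s["ft_force"])
p,d=r.capture("scene");w=cloud("scene",d);np.save("s5.npy",d)
q=w[:,:].reshape(-1,3);q=q[(abs(q[:,2]-.074)<.006)&(np.hypot(q[:,0]-.662,q[:,1]+.202)<.045)];print(circ(q[:,0],q[:,1]),len(q))
q=w.reshape(-1,3);q=q[(abs(q[:,2]-.080)<.006)&(np.hypot(q[:,0]-.508,q[:,1]-.033)<.045)];print(circ(q[:,0],q[:,1]),len(q))
E
```

```text
(np.float64(0.5100095119828707), np.float64(0.03215018026643515), np.float64(0.028613093295820225)) 123 0.0777608775768206
[ 0.65968339 -0.20181822  0.0872743 ] [-2.1363489   0.74221763 -4.85714507]
(np.float64(0.6636012314482271), np.float64(-0.20097735657468446), np.float64(0.02924834350662564)) 153
(np.float64(0.0), np.float64(0.0), np.float64(0.0)) 0
```

Request:
carry_out([
  {"offset": [0,0,0],"turn": [0,0,0],"gripper": 85},
  {"offset": [0,0,0],"turn": [0,0,0],"gripper": 85},
])

```text
time: 7.7
position: [0.6629, -0.2018, 0.0957]
eef_rot: [0.0, 0.993, 0.117, 0.001]
ft_force: [-0.3, -0.7, 0.8]
grip_width: 0.0849
finger_force: 0.0
```

Settled. Host beaker stands in the ring at (0.510, 0.032). Down and grip W1.

Request:
carry_out([
  {"offset": [0,0,-20],"turn": [0,0,0],"gripper": 85},
  {"offset": [0,0,-20],"turn": [0,0,0],"gripper": 85},
  {"offset": [0,0,-18],"turn": [0,0,0],"gripper": 85},
  {"offset": [0,0,-10],"turn": [0,0,0],"gripper": 85},
  {"offset": [0,0,0],"turn": [0,0,0],"gripper": 50},
  {"offset": [0,0,0],"turn": [0,0,0],"gripper": 50},
  {"offset": [0,0,0],"turn": [0,0,0],"gripper": 50},
  {"offset": [0,0,0],"turn": [0,0,0],"gripper": 50},
  {"offset": [0,0,0],"turn": [0,0,0],"gripper": 50},
  {"offset": [0,0,0],"turn": [0,0,0],"gripper": 50},
])

```text
time: 8.53
position: [0.6637, -0.2023, 0.0282]
eef_rot: [0.001, 0.993, 0.117, 0.002]
ft_force: [0.1, 1.2, 6.0]
grip_width: 0.0584
finger_force: 64.6
```

Request:
carry_out([
  {"offset": [0,0,15],"turn": [0,0,0],"gripper": 50},
  {"offset": [0,0,30],"turn": [0,0,0],"gripper": 50},
  {"offset": [0,0,30],"turn": [0,0,0],"gripper": 50},
  {"offset": [0,0,30],"turn": [0,0,0],"gripper": 50},
  {"offset": [0,0,25],"turn": [0,0,0],"gripper": 50},
  {"offset": [-10,15,0],"turn": [0,0,0],"gripper": 50},
  {"offset": [-17,26,0],"turn": [0,0,0],"gripper": 50},
  {"offset": [-17,26,0],"turn": [0,0,0],"gripper": 50},
  {"offset": [-17,26,0],"turn": [0,0,0],"gripper": 50},
  {"offset": [-17,26,0],"turn": [0,0,0],"gripper": 50},
  {"offset": [-17,26,0],"turn": [0,0,0],"gripper": 50},
  {"offset": [-17,26,0],"turn": [0,0,0],"gripper": 50},
  {"offset": [-17,26,0],"turn": [0,0,0],"gripper": 50},
  {"offset": [-14,22,0],"turn": [0,0,0],"gripper": 50},
  {"offset": [-10,15,0],"turn": [0,0,0],"gripper": 50},
  {"offset": [0,0,0],"turn": [0,0,0],"gripper": 50},
  {"offset": [0,0,0],"turn": [0,0,0],"gripper": 50},
  {"offset": [0,0,0],"turn": [0,0,0],"gripper": 50},
])

```text
time: 10.03
position: [0.5097, 0.0317, 0.1569]
eef_rot: [0.0, 0.993, 0.117, 0.001]
ft_force: [0.6, 0.0, -1.1]
grip_width: 0.0582
finger_force: 64.5
```

```bash
python3 - <<'E'
from h import *
p,d=r.capture("scene"); cv2.imwrite("pics/s6.png",cv2.resize(p[140:280,280:420],(600,600),interpolation=2))
w=cloud("scene",d)
for z in(.08,):
    q=w.reshape(-1,3);q=q[(abs(q[:,2]-z)<.005)&(np.hypot(q[:,0]-.51,q[:,1]-.032)<.04)];print(circ(q[:,0],q[:,1]),len(q))
s=r.state();print(s["position"],s["grip_width"],s["ft_force"],s["finger_force"])
E
```

```text
(np.float64(0.5113525896560066), np.float64(0.03345669943167165), np.float64(0.029262352754977055)) 138
[0.50979638 0.03146057 0.15662532] 0.058763336445556445 [-0.27438371 -0.10815527 -0.42933704] 64.50776518788189
```

View pics/s6.png

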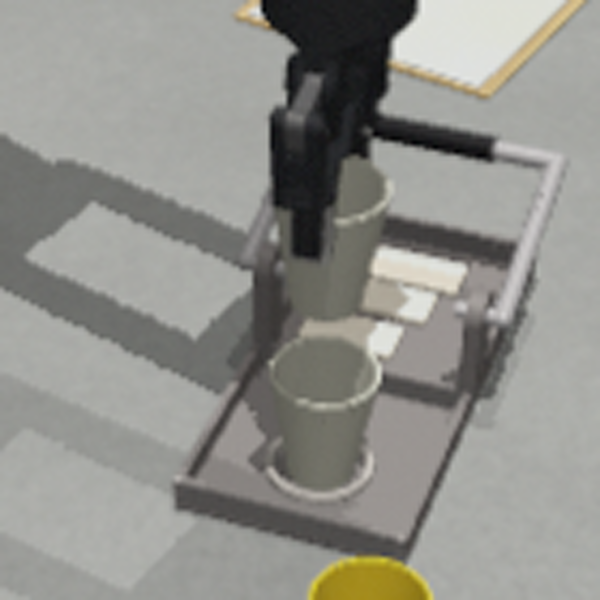

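Host stands upright in the ring (crop 325,370 rim; ring around its foot), W1 held upright right above it. Lowering to nest.

Request:
carry_out([
  {"offset": [0,1,-25],"turn": [0,0,0],"gripper": 50},
  {"offset": [0,0,-20],"turn": [0,0,0],"gripper": 50},
  {"offset": [0,0,-15],"turn": [0,0,0],"gripper": 50},
  {"offset": [0,0,-10],"turn": [0,0,0],"gripper": 50},
  {"offset": [0,0,-10],"turn": [0,0,0],"gripper": 50},
  {"offset": [0,0,-6],"turn": [0,0,0],"gripper": 50},
  {"offset": [0,0,0],"turn": [0,0,0],"gripper": 50},
  {"offset": [0,0,0],"turn": [0,0,0],"gripper": 50},
])

```text
time: 10.75
position: [0.5095, 0.033, 0.0703]
eef_rot: [0.0, 0.993, 0.117, 0.0]
ft_force: [0.1, 0.6, -0.9]
grip_width: 0.0589
finger_force: 64.5
```

No contact force; 2 mm lower, release, rise.

Request:
carry_out([
  {"offset": [0,0,-2],"turn": [0,0,0],"gripper": 50},
  {"offset": [0,0,0],"turn": [0,0,0],"gripper": 60},
  {"offset": [0,0,0],"turn": [0,0,0],"gripper": 70},
  {"offset": [0,0,0],"turn": [0,0,0],"gripper": 85},
  {"offset": [0,0,0],"turn": [0,0,0],"gripper": 85},
  {"offset": [0,0,0],"turn": [0,0,0],"gripper": 85},
  {"offset": [0,0,0],"turn": [0,0,0],"gripper": 85},
  {"offset": [0,0,20],"turn": [0,0,0],"gripper": 85},
  {"offset": [0,0,30],"turn": [0,0,0],"gripper": 85},
  {"offset": [0,0,30],"turn": [0,0,0],"gripper": 85},
])

```text
time: 11.58
position: [0.5079, 0.0332, 0.1478]
eef_rot: [-0.0, 0.993, 0.117, -0.002]
ft_force: [0.3, -0.2, 0.4]
grip_width: 0.0851
finger_force: 0.0
```

Request:
carry_out([
  {"offset": [-1,-15,0],"turn": [0,0,0],"gripper": 85},
  {"offset": [-1,-25,0],"turn": [0,0,0],"gripper": 85},
  {"offset": [-1,-28,0],"turn": [0,0,0],"gripper": 85},
  {"offset": [-1,-28,0],"turn": [0,0,0],"gripper": 85},
  {"offset": [-1,-28,0],"turn": [0,0,0],"gripper": 85},
  {"offset": [-1,-28,0],"turn": [0,0,0],"gripper": 85},
  {"offset": [-1,-28,0],"turn": [0,0,0],"gripper": 85},
  {"offset": [-1,-28,0],"turn": [0,0,0],"gripper": 85},
  {"offset": [-1,-28,0],"turn": [0,0,0],"gripper": 85},
  {"offset": [-1,-28,0],"turn": [0,0,0],"gripper": 85},
  {"offset": [-1,-28,0],"turn": [0,0,0],"gripper": 85},
  {"offset": [-1,-28,0],"turn": [0,0,0],"gripper": 85},
  {"offset": [-1,-28,0],"turn": [0,0,0],"gripper": 85},
  {"offset": [-1,-20,0],"turn": [0,0,0],"gripper": 85},
  {"offset": [-2,-15.5,0],"turn": [0,0,0],"gripper": 85},
  {"offset": [0,0,-25],"turn": [0,0,0],"gripper": 85},
  {"offset": [0,0,-25],"turn": [0,0,0],"gripper": 85},
  {"offset": [0,0,0],"turn": [0,0,0],"gripper": 85},
  {"offset": [0,0,0],"turn": [0,0,0],"gripper": 85},
])

```text
time: 13.17
position: [0.4919, -0.349, 0.0963]
eef_rot: [-0.002, 0.993, 0.117, -0.001]
ft_force: [0.2, 0.5, 0.8]
grip_width: 0.0852
finger_force: 0.0
```

```bash
cat > st.py <<'E'
from h import *
import sys
z=float(sys.argv[1])
for n in("top","scene"):
    p,d=r.capture(n);w=cloud(n,d).reshape(-1,3)
    q=w[(np.hypot(w[:,0]-.51,w[:,1]-.033)<.042)&(w[:,2]>.03)]
    print(n,"stack maxz",np.round(np.percentile(q[:,2],[90,97]),4))
    q=q[abs(q[:,2]-z)<.006]
    if len(q)>20: print(np.round(circ(q[:,0],q[:,1]),4),len(q))
    q=w[(abs(w[:,2]-.074)<.006)&(np.hypot(w[:,0]-.493,w[:,1]+.3505)<.042)]
    if len(q)>20: print("W3",np.round(circ(q[:,0],q[:,1]),4),len(q))
print(r.state()["position"])
E
python3 st.py .114
```

```text
top stack maxz [0.1126 0.1152]
[0.5095 0.0325 0.029 ] 103
scene stack maxz [0.1114 0.1143]
[0.5108 0.0339 0.0292] 152
W3 [ 0.4946 -0.3497  0.0291] 199
[ 0.49385895 -0.35043485  0.09943098]
```

Request:
carry_out([
  {"offset": [0,0,-20],"turn": [0,0,0],"gripper": 85},
  {"offset": [0,0,-22],"turn": [0,0,0],"gripper": 85},
  {"offset": [0,0,-18],"turn": [0,0,0],"gripper": 85},
  {"offset": [0,0,-10],"turn": [0,0,0],"gripper": 85},
  {"offset": [0,0,0],"turn": [0,0,0],"gripper": 50},
  {"offset": [0,0,0],"turn": [0,0,0],"gripper": 50},
  {"offset": [0,0,0],"turn": [0,0,0],"gripper": 50},
  {"offset": [0,0,0],"turn": [0,0,0],"gripper": 50},
  {"offset": [0,0,0],"turn": [0,0,0],"gripper": 50},
  {"offset": [0,0,0],"turn": [0,0,0],"gripper": 50},
])

```text
time: 14.1
position: [0.4945, -0.3513, 0.0301]
eef_rot: [0.001, 0.993, 0.117, 0.001]
ft_force: [0.7, 1.3, 7.1]
grip_width: 0.0586
finger_force: 64.5
```

Request:
carry_out([
  {"offset": [0,0,15],"turn": [0,0,0],"gripper": 50},
  {"offset": [0,0,30],"turn": [0,0,0],"gripper": 50},
  {"offset": [0,0,35],"turn": [0,0,0],"gripper": 50},
  {"offset": [0,0,35],"turn": [0,0,0],"gripper": 50},
  {"offset": [0,0,30],"turn": [0,0,0],"gripper": 50},
  {"offset": [0,0,25],"turn": [0,0,0],"gripper": 50},
  {"offset": [1,15,0],"turn": [0,0,0],"gripper": 50},
  {"offset": [1,28,0],"turn": [0,0,0],"gripper": 50},
  {"offset": [1,32,0],"turn": [0,0,0],"gripper": 50},
  {"offset": [2,32,0],"turn": [0,0,0],"gripper": 50},
  {"offset": [2,32,0],"turn": [0,0,0],"gripper": 50},
  {"offset": [2,32,0],"turn": [0,0,0],"gripper": 50},
  {"offset": [2,32,0],"turn": [0,0,0],"gripper": 50},
  {"offset": [1,32,0],"turn": [0,0,0],"gripper": 50},
  {"offset": [1,32,0],"turn": [0,0,0],"gripper": 50},
  {"offset": [1,32,0],"turn": [0,0,0],"gripper": 50},
  {"offset": [1,32,0],"turn": [0,0,0],"gripper": 50},
  {"offset": [1,30,0],"turn": [0,0,0],"gripper": 50},
  {"offset": [1,22.5,0],"turn": [0,0,0],"gripper": 50},
  {"offset": [0,0,0],"turn": [0,0,0],"gripper": 50},
])

```text
time: 15.77
position: [0.5099, 0.0372, 0.1981]
eef_rot: [-0.001, 0.993, 0.119, 0.0]
ft_force: [-0.6, 1.6, 0.3]
grip_width: 0.0585
finger_force: 64.4
```

Request:
carry_out([
  {"offset": [0,0,0],"turn": [0,0,0],"gripper": 50},
  {"offset": [0,0,0],"turn": [0,0,0],"gripper": 50},
])

```text
time: 15.93
position: [0.5101, 0.0328, 0.198]
eef_rot: [0.0, 0.993, 0.117, -0.0]
ft_force: [0.1, -0.6, 0.1]
grip_width: 0.0582
finger_force: 64.4
```

Request:
carry_out([
  {"offset": [0,0,-25],"turn": [0,0,0],"gripper": 50},
  {"offset": [0,0,-20],"turn": [0,0,0],"gripper": 50},
  {"offset": [0,0,-15],"turn": [0,0,0],"gripper": 50},
  {"offset": [0,0,-12],"turn": [0,0,0],"gripper": 50},
  {"offset": [0,0,-10],"turn": [0,0,0],"gripper": 50},
  {"offset": [0,0,-8],"turn": [0,0,0],"gripper": 50},
  {"offset": [0,0,-3],"turn": [0,0,0],"gripper": 50},
  {"offset": [0,0,0],"turn": [0,0,0],"gripper": 50},
  {"offset": [0,0,0],"turn": [0,0,0],"gripper": 50},
])

```text
time: 16.68
position: [0.5107, 0.0331, 0.1057]
eef_rot: [0.0, 0.993, 0.117, 0.0]
ft_force: [0.1, -0.8, -0.8]
grip_width: 0.0586
finger_force: 64.4
```

Request:
carry_out([
  {"offset": [0,0,-2],"turn": [0,0,0],"gripper": 50},
  {"offset": [0,0,0],"turn": [0,0,0],"gripper": 60},
  {"offset": [0,0,0],"turn": [0,0,0],"gripper": 70},
  {"offset": [0,0,0],"turn": [0,0,0],"gripper": 85},
  {"offset": [0,0,0],"turn": [0,0,0],"gripper": 85},
  {"offset": [0,0,0],"turn": [0,0,0],"gripper": 85},
  {"offset": [0,0,0],"turn": [0,0,0],"gripper": 85},
  {"offset": [0,0,20],"turn": [0,0,0],"gripper": 85},
  {"offset": [0,0,30],"turn": [0,0,0],"gripper": 85},
  {"offset": [0,0,30],"turn": [0,0,0],"gripper": 85},
  {"offset": [0,0,10],"turn": [0,0,0],"gripper": 85},
  {"offset": [30,-20,0],"turn": [0,0,0],"gripper": 85},
  {"offset": [30,-20,0],"turn": [0,0,0],"gripper": 85},
  {"offset": [30,-20,0],"turn": [0,0,0],"gripper": 85},
  {"offset": [30,-20,0],"turn": [0,0,0],"gripper": 85},
  {"offset": [0,0,0],"turn": [0,0,0],"gripper": 85},
  {"offset": [0,0,0],"turn": [0,0,0],"gripper": 85},
])

```text
time: 18.1
position: [0.6304, -0.0479, 0.1907]
eef_rot: [-0.0, 0.993, 0.116, -0.002]
ft_force: [-0.3, -0.2, -0.3]
grip_width: 0.085
finger_force: 0.0
```

```bash
python3 st.py .148; python3 - <<'E'
from h import *
out=[]
for n in("top","scene"):
    p,d=r.capture(n);w=cloud(n,d);out.append(p)
    m=(p.max(2)<50)&(np.abs(w[...,0]-.467)<.06)&(np.abs(w[...,1]-.232)<.04)&(w[...,2]>.05)&(w[...,2]<.16)
    q=w[m]; c=q.mean(0);u,s,v=np.linalg.svd(q-c,full_matrices=False)
    print(n,"sleeve",c.round(4),"dir",v[0].round(3),len(q),"z pct",np.percentile(q[:,2],[5,50,95]).round(4))
cv2.imwrite("pics/s7.png",np.hstack([cv2.resize(out[0][170:300,190:330],(400,372)),cv2.resize(out[1][140:280,270:420],(400,372))]))
E
```

```text
top stack maxz [0.6324 0.6336]
[0.5103 0.0325 0.0289] 79
scene stack maxz [0.1444 0.148 ]
[0.5118 0.0337 0.0292] 159
[ 0.62968652 -0.04654652  0.19241841]
top sleeve [0.4667 0.2322 0.111 ] dir [-0.978 -0.207 -0.01 ] 164 z pct [0.1078 0.1109 0.1145]
scene sleeve [0.4559 0.2266 0.1072] dir [0.974 0.225 0.023] 75 z pct [0.1014 0.1077 0.1123]
```

View pics/s7.png

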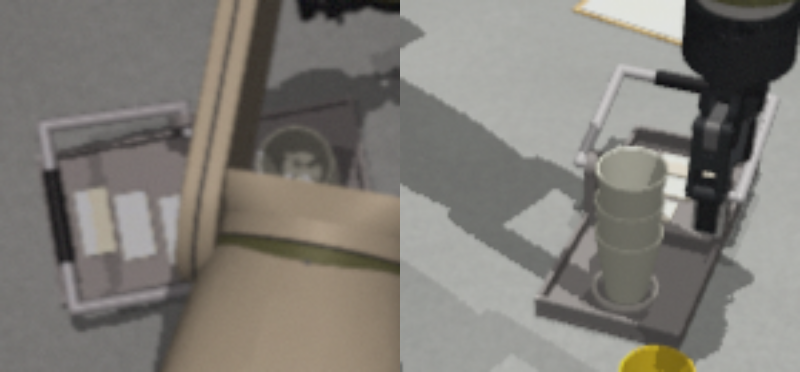

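All three are nested upright in the ring: crop shows three rims one above another at (632,175), with the top rim at z≈0.148. The sleeve is at (0.467, 0.232, 0.105), so the handle is at about 0.3 rad. Going above the sleeve.

Request:
carry_out([
  {"offset": [-10,18,5],"turn": [0,0,0],"gripper": 85},
  {"offset": [-17,29,5],"turn": [0,0,0],"gripper": 50},
  {"offset": [-17,29,0],"turn": [0,0,0],"gripper": 50},
  {"offset": [-17,29,0],"turn": [0,0,0],"gripper": 50},
  {"offset": [-17,29,0],"turn": [0,0,0],"gripper": 50},
  {"offset": [-17,29,0],"turn": [0,0,0],"gripper": 50},
  {"offset": [-17,29,0],"turn": [0,0,0],"gripper": 50},
  {"offset": [-17,29,0],"turn": [0,0,0],"gripper": 50},
  {"offset": [-17,29,0],"turn": [0,0,0],"gripper": 50},
  {"offset": [-17,29,0],"turn": [0,0,0],"gripper": 50},
  {"offset": [0,0,-20],"turn": [0,0,0],"gripper": 50},
  {"offset": [0,0,-20],"turn": [0,0,0],"gripper": 50},
  {"offset": [0,0,0],"turn": [0,0,0],"gripper": 50},
  {"offset": [0,0,0],"turn": [0,0,0],"gripper": 50},
])

```text
time: 19.47
position: [0.4657, 0.2322, 0.1627]
eef_rot: [0.0, 0.993, 0.118, -0.001]
ft_force: [0.1, 0.6, -0.1]
grip_width: 0.0498
finger_force: 0.0
```

Request:
carry_out([
  {"offset": [0,0,-20],"turn": [0,0,0],"gripper": 50},
  {"offset": [0,0,-20],"turn": [0,0,0],"gripper": 50},
  {"offset": [0,0,-15],"turn": [0,0,0],"gripper": 50},
  {"offset": [0,0,-10],"turn": [0,0,0],"gripper": 50},
  {"offset": [0,0,-10],"turn": [0,0,0],"gripper": 50},
  {"offset": [0,0,-10],"turn": [0,0,0],"gripper": 50},
  {"offset": [0,0,-10],"turn": [0,0,0],"gripper": 50},
  {"offset": [0,0,0],"turn": [0,0,0],"gripper": 50},
])

```text
time: 20.13
position: [0.4662, 0.2317, 0.0661]
eef_rot: [0.0, 0.993, 0.117, -0.001]
ft_force: [-0.2, -1.1, -0.6]
grip_width: 0.0501
finger_force: 0.0
```

Request:
carry_out([
  {"offset": [0,0,0],"turn": [0,0,0],"gripper": 10},
  {"offset": [0,0,0],"turn": [0,0,0],"gripper": 10},
  {"offset": [0,0,0],"turn": [0,0,0],"gripper": 10},
  {"offset": [0,0,0],"turn": [0,0,0],"gripper": 10},
  {"offset": [0,0,0],"turn": [0,0,0],"gripper": 10},
  {"offset": [0,0,0],"turn": [0,0,0],"gripper": 10},
  {"offset": [0,0,0],"turn": [0,0,0],"gripper": 10},
])

```text
time: 20.72
position: [0.4672, 0.235, 0.0694]
eef_rot: [-0.002, 0.993, 0.117, 0.001]
ft_force: [-5.3, 12.3, 1.4]
grip_width: 0.0144
finger_force: 58.3
```

Sleeve gripped (14.4 mm, 58 N). Start along the arc, holding tool orientation and letting the bar roll in the pads.

Request:
carry_out([
  {"offset": [0.4,-2.4,9],"turn": [0,0,0],"gripper": 10},
  {"offset": [0.5,-2.4,9],"turn": [0,0,0],"gripper": 10},
  {"offset": [0.9,-4.4,7.8],"turn": [0,0,0],"gripper": 10},
  {"offset": [0.9,-4.4,7.7],"turn": [0,0,0],"gripper": 10},
  {"offset": [0,0,0],"turn": [0,0,0],"gripper": 10},
  {"offset": [0,0,0],"turn": [0,0,0],"gripper": 10},
])

```text
time: 21.22
position: [0.4702, 0.2202, 0.1034]
eef_rot: [-0.002, 0.993, 0.117, 0.001]
ft_force: [-3.4, 7.8, 3.9]
grip_width: 0.0141
finger_force: 59.3
```

Forces are low; continue.

Request:
carry_out([
  {"offset": [1.2,-5.5,7.1],"turn": [0,0,0],"gripper": 10},
  {"offset": [1.2,-5.5,7],"turn": [0,0,0],"gripper": 10},
  {"offset": [1.4,-6.5,6.1],"turn": [0,0,0],"gripper": 10},
  {"offset": [1.4,-6.5,6.1],"turn": [0,0,0],"gripper": 10},
  {"offset": [1.5,-7.3,5.1],"turn": [0,0,0],"gripper": 10},
  {"offset": [1.5,-7.3,5],"turn": [0,0,0],"gripper": 10},
  {"offset": [0,0,0],"turn": [0,0,0],"gripper": 10},
  {"offset": [0,0,0],"turn": [0,0,0],"gripper": 10},
])

```text
time: 21.88
position: [0.4781, 0.1833, 0.1422]
eef_rot: [-0.003, 0.993, 0.117, 0.001]
ft_force: [-16.3, 13.6, 22.3]
grip_width: 0.0138
finger_force: 59.4
```

Radial and lateral preload building up; loosen to a cage and push from here.

Request:
carry_out([
  {"offset": [0,0,0],"turn": [0,0,0],"gripper": 24},
  {"offset": [0,0,0],"turn": [0,0,0],"gripper": 24},
  {"offset": [0,0,0],"turn": [0,0,0],"gripper": 24},
])

```text
time: 22.13
position: [0.4784, 0.1797, 0.1383]
eef_rot: [0.0, 0.993, 0.117, 0.0]
ft_force: [-1.0, -0.7, -0.0]
grip_width: 0.0241
finger_force: 0.0
```

```bash
cat > hd.py <<'E'
from h import *
s=r.state();print(s["position"],s["ft_force"],s["grip_width"])
p,d=r.capture("scene");w=cloud("scene",d)
# grey side arms: points near carrier x=+-78, above hinge
H=np.array([.4905,.1206]);ex=np.array([.978,.207]);ey=np.array([-.207,.978])
q=w.reshape(-1,3);cx=(q[:,:2]-H)@ex;cy=(q[:,:2]-H)@ey
for sg in(-1,1):
    m=(abs(cx-sg*.078)<.012)&(q[:,2]>.095)&(q[:,2]<.2)&(cy>-.03)&(cy<.12)
    if m.sum()>8: print(sg,m.sum(),"angle",np.arctan2(np.median(q[m,2])-.07,np.median(cy[m])),"zmax",q[m,2].max(), "top cy",cy[m][q[m,2].argmax()])
E
python3 hd.py
```

```text
[0.47841294 0.17967034 0.13833768] [-1.0262056  -0.70891183 -0.04624749] 0.024110469321335593
-1 196 angle 1.0566518625400194 zmax 0.1800359744261969 top cy 0.0631287137821269
1 224 angle 1.0678409072175423 zmax 0.179826745526925 top cy 0.06283668932345488
```

Request:
carry_out([
  {"offset": [2.1,-9.8,4.5],"turn": [0,0,0],"gripper": 24},
  {"offset": [2.1,-9.8,3.5],"turn": [0,0,0],"gripper": 24},
  {"offset": [2.1,-9.8,3],"turn": [0,0,0],"gripper": 24},
  {"offset": [2.1,-9.8,2],"turn": [0,0,0],"gripper": 24},
  {"offset": [2.1,-9.8,1],"turn": [0,0,0],"gripper": 24},
  {"offset": [1.1,-5,0],"turn": [0,0,0],"gripper": 24},
  {"offset": [1.0,-5,0],"turn": [0,0,0],"gripper": 24},
  {"offset": [0,0,0],"turn": [0,0,0],"gripper": 24},
  {"offset": [0,0,0],"turn": [0,0,0],"gripper": 24},
  {"offset": [0,0,0],"turn": [0,0,0],"gripper": 24},
])

```text
time: 23.02
position: [0.4905, 0.1212, 0.1517]
eef_rot: [-0.0, 0.993, 0.117, -0.0]
ft_force: [-0.4, -0.0, -1.0]
grip_width: 0.0241
finger_force: 0.0
```

```bash
python3 hd.py
```

```text
[0.49052371 0.12115099 0.15168797] [-0.43928743 -0.01480602 -1.00855372] 0.024102480857880824
-1 172 angle 1.5931271358837054 zmax 0.19845760716100924 top cy -0.00018227515624234046
1 212 angle 1.601535585407543 zmax 0.19771133031374155 top cy -0.0007184183413676145
```

Handle snapped upright (~1.57, no force). Open and lift straight away.

Request:
carry_out([
  {"offset": [0,0,0],"turn": [0,0,0],"gripper": 45},
  {"offset": [0,0,0],"turn": [0,0,0],"gripper": 45},
  {"offset": [0,0,0],"turn": [0,0,0],"gripper": 45},
  {"offset": [0,0,15],"turn": [0,0,0],"gripper": 45},
  {"offset": [0,0,25],"turn": [0,0,0],"gripper": 45},
  {"offset": [0,0,30],"turn": [0,0,0],"gripper": 45},
  {"offset": [0,0,30],"turn": [0,0,0],"gripper": 45},
  {"offset": [0,0,0],"turn": [0,0,0],"gripper": 45},
  {"offset": [0,0,0],"turn": [0,0,0],"gripper": 45},
  {"offset": [0,0,0],"turn": [0,0,0],"gripper": 45},
])

```text
time: 23.9
position: [0.4906, 0.121, 0.2515]
eef_rot: [0.0, 0.993, 0.117, -0.0]
ft_force: [0.4, -0.5, -0.3]
grip_width: 0.0447
finger_force: 0.0
```

```bash
python3 hd.py; python3 st.py .148; python3 - <<'E'
from h import *
p,d=r.capture("scene");cv2.imwrite("pics/s8.png",cv2.resize(p[100:300,230:440],(630,600)))
E
```

```text
[0.49060725 0.12104865 0.2514955 ] [ 0.39330842 -0.47266226 -0.3022273 ] 0.04472519451184823
-1 168 angle 1.5938991967067555 zmax 0.19749452459133188 top cy -0.001153618654248165
1 208 angle 1.5983675945026543 zmax 0.1976294775675883 top cy -0.000592781801961645
top stack maxz [0.6829 0.6841]
[0.5104 0.0324 0.029 ] 115
scene stack maxz [0.3543 0.372 ]
[0.5116 0.0335 0.0291] 162
[0.48984667 0.1208911  0.2501753 ]
```

View pics/s8.png

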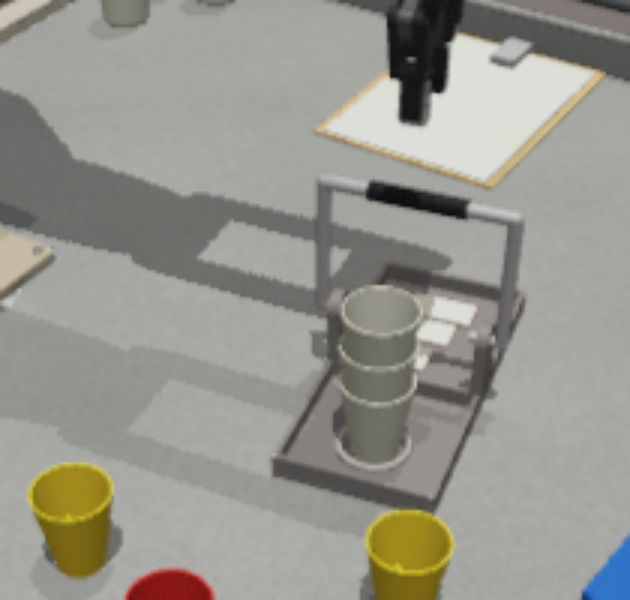

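The straight stack of three stands in the ring (crop 378,380), the handle is upright (sleeve at 418,198), and the gripper is clear of everything.

```bash
python3 -c "
from rig import r
print(r.finish_job())"
```

```text
the job is handed in; nothing more can be done
None
```

The job is handed in: the three white beakers stand nested as one straight stack in the carrier's ring, the handle is snapped upright, and the bottle and tape roll were not touched; no verdict came back.

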